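Tip the detent balls into the dish on the jack

TASK

Pick up the aluminium scoop without spilling, bring its spout in over the shallow blue dish and lower it until the spout gently rests on the dish (its jack is at an unknown height, so feel for it) with all five brass balls still in the scoop; then, keeping the spout down close to the dish, tip all five balls into it. None may fall outside the dish. Stand the empty scoop upright on its green mat again, and leave the workpiece, pins and chuck key where they are.

Things in the scene. Friction and masses are not known exactly. Their poses are not given: they have to be found in the camera images.
- scoop: Open aluminium hand scoop, orange band round its top, 160 g empty, standing upright. Origin: underside centre of its straight-walled part (56 mm long in x, 54 mm wide outside in y, 50 mm tall, walls 2, floor 3 mm). z up; the spout points along its own -x. Balls stay in while it is level, start to run out when tipped nose-down about 22 degrees; 45 degrees empties it.
- scoop_centre (a point): Centre of the scoop's straight-walled part, 25 mm above its underside: a good place to grip, across the 54 mm width. Inside, the flat floor runs from x = +26 to -14 mm of the scoop's origin, then a 22 degree ramp rises to the level spout, which runs from x = -44 mm to the lip.
- spout_lip (a point): Middle of the upper edge of the spout's open lip: 70 mm from the scoop's origin along its own -x and 15 mm above its underside. The spout's level underside is 12.5 mm above the scoop's underside; it is as wide as the scoop, its side cheeks reach up to 36 mm.
- mat: Fixed thin green mat, 150 mm (x) by 130 mm (y), 3 mm thick; origin at the centre of its underside. The scoop starts near its middle and belongs there.
- dish_stand: Fixed screw jack with a shallow round blue dish on its axis. Origin: underside centre of the jack's 84 mm base, on the bench. Dish rim 112 mm across, inside depth 13 mm. The jack's height setting is unknown and not reported: the rim is 66 to 82 mm above the bench, so feel for it. The dish's soft rubber foot yields downward about 0.5 mm per newton, 6 mm at most.
- ball0_center (a point): Centre of loose brass ball 1 of 5, 14 mm diameter, 12 g, at the start lying in the scoop's pocket.
- ball1_center (a point): Centre of loose brass ball 2 of 5, 14 mm diameter, 12 g, at the start lying in the scoop's pocket.
- ball2_center (a point): Centre of loose brass ball 3 of 5, 14 mm diameter, 12 g, at the start lying in the scoop's pocket.
- ball3_center (a point): Centre of loose brass ball 4 of 5, 14 mm diameter, 12 g, at the start lying in the scoop's pocket.
- ball4_center (a point): Centre of loose brass ball 5 of 5, 14 mm diameter, 12 g, at the start lying in the scoop's pocket.
- workpiece_centre (a point): Centre of a loose square aluminium workpiece, 60 x 60 x 20 mm, lying flat. To be left alone.
- pin_a_centre (a point): Centre of a standing brass locating pin, 22 mm foot, 12 mm shank, 36 mm tall. To be left alone.
- pin_b_centre (a point): Centre of the second such brass locating pin. To be left alone.
- chuck_key_centre (a point): Centre of a loose T-shaped steel chuck key, 100 x 90 mm, 10 mm thick, lying flat. To be left alone.
Mind the look-alikes: they are no part of the job. What is meant by the scoop is not red, and is the smaller of those in its own colour. What is shaped like the mat but orange is not meant.

How it is judged:
By the outcome, as a careful person would: the job done as asked, in the order asked, and still so for the second after the job is handed in, with the robot touching nothing.
It also fails if it takes over 69 s, if anything falls off the work surface, if the arm or the gripper's body presses on something with over 40 N, if the wrist force passes 120 N, or if a joint passes its speed limit or range.

ROBOT

A 6-joint arm with a two-finger parallel gripper is mounted at the origin on the work surface. World frame = base frame: x ahead of the robot, y to its left, z up, the work surface at z = 0. Lengths are in m, angles in rad, forces in N, time in s.
With the tool pointing down it reaches from about 0.35 to 0.775 m from the base axis. Payload 5.5 kg.
Tool frame: the origin (TCP) lies on the mounting face of the last link; the fingertips stand 173 mm ahead of it and the grasp point (between the pads) lies 155 mm ahead of it; z points along the fingers, y is the direction in which the jaws open and shut (so a half turn about z gives the same grasp; the last joint's range is limited). The gripper opens to 85 mm and grips with 20 to 120 N. Pads are 22 mm wide; open, the fingers measure 114 mm over their backs; the gripper's body (76 mm by 85 mm) begins 54 mm behind the grasp point. The pads swing forward as they close: fully open they stand 13 mm farther back than shut.
Start: joints at [1.085, 0.313, 0.046, 1.304, 0, 1.431], TCP at [0.195, 0.541, 0.405] pointing down, gripper open.
Joint ranges: [-2.76, 2.76], [-0.86, 1.69], [-1.03, 1.26], [-2.2, 2.34], [-1.47, 1.5], [-3.14, 3.14]. Speed limits (rad/s): [2.57, 2.57, 3.14, 3.14, 3.14, 3.14].

INTERFACE

Orientations are given as a unit quaternion [w, x, y, z].
In Python, from station import get_obs, viewer, arm gives the robot as it stands. The module is installed in compiled form; this text tells all that it offers.
- The arm moves only by the tool step_arm, never from a script. Its argument "steps" is one flat list of numbers, 7 for each row, row after row: the shift along the tool's x, y, z in m, then the turn, a rotation vector about the tool's x, y, z in degrees, then the finger opening in m, from 0 to 0.0854. In form: [tx, ty, tz, wx, wy, wz, gripper, tx, ty, tz, wx, wy, wz, gripper, ...]. A call has exactly 10 rows; each row is the pose to reach, as a shift and turn from the pose commanded when the call began, along the tool's axes at that moment; what a row does not reach only later rows make up. A row lasts 1/8 s, in which the tool goes at most 62.5 mm and 10.7 degrees, less where a joint would pass 70% of its speed; a pose out of reach is approached as far as the arm can. A call with a gripper value outside its range is refused whole. The fingers move at their own pace and stop on an object; "grip_force" is the grip in N (left out, the last holds). Time passes only in rows, so rows that repeat a pose let the fingers close, or fill a call up. It gives the time, the measured TCP pose, the force and the opening at its end, in the units of the state.
- get_obs(): the state, without advancing time (a new reading comes with each control period).
- viewer.grab_frame(name): name is "scene" or "top" or "wrist"; returns a dict with "pixels" (384x512x3 uint8, red, green, blue), "camera_matrix" (3x3 intrinsics, pixels), "T" (4x4, takes a point from camera to world coordinates). Camera axes: x right, y down, z forward; pixel columns grow to the right and rows downward; lengths in m; the calibration is good to about 2 mm. A picture is of the moment at which its call begins. There is no depth.
- arm.job_done(): hands the job in, once; it reports no verdict.
The state is a dict: "time": time; "joint_positions": joint angles; "joint_vel": joint speeds; "tau": joint torques, N m; "ee_pos": TCP position; "ee_rot": TCP orientation; "contact_force": force on the tool from outside, world axes, zero at the start; "torque": the same for the moment, N m; "width": opening from 0.0 (shut) to 1.0 (fully open).
Only numpy, scipy, OpenCV 4.12 (cv2) and the standard library are available. Lean on these libraries where they do the work, as an engineer would, in place of code of your own. Each camera call takes 0.05 s, during which the arm holds its last target.

## Working session

There is one attempt and no reset: what is moved stays moved. The work goes in short steps, Python scripts to look and compute and a tool call to move; the robot and the scene stay as the last step left them, time stands still between calls to the robot, and variables do not carry over. Pictures are saved under pics/ and viewed, and the job is handed in when it is done.

Besides the shell and the picture viewer there is one more tool, called after "Request:" by a JSON object that holds its "api" and its "payload", one argument or row to a line. step_arm: Moves the arm, as the interface text tells. Its arguments: {"type":"object","properties":{"steps":{"type":"array"},"grip_force":{"type":"number"}},"required":["steps"]}

```bash
mkdir -p pics; cat > h.py <<'E'
import numpy as np,cv2
from station import get_obs,viewer,arm
def grab(n,f):
    d=viewer.grab_frame(n); np.savez('pics/'+f+'.npz',p=d['pixels'],K=d['camera_matrix'],T=d['T'])
    cv2.imwrite('pics/'+f+'.png',d['pixels'][:,:,::-1]); return d
def load(f): 
    z=np.load('pics/'+f+'.npz'); return dict(pixels=z['p'],camera_matrix=z['K'],T=z['T'])
def ray(d,u,v,z):
    r=d['T'][:3,:3]@np.linalg.solve(d['camera_matrix'],[u,v,1.]); o=d['T'][:3,3]
    return o+r*(z-o[2])/r[2]
def proj(d,P):
    q=np.linalg.inv(d['T'])@np.append(P,1); q=d['camera_matrix']@q[:3]; return q[:2]/q[2]
E
python3 - <<'E'
from h import *
for n in('scene','top','wrist'):
    d=grab(n,n+'0'); print(n,d['T'].round(3).tolist(),d['camera_matrix'].round(0).tolist())
o=get_obs(); print(o)
E
```

```text
scene [[-0.089, 0.705, -0.704, 1.356], [0.996, 0.052, -0.074, 0.103], [-0.015, -0.707, -0.707, 0.924], [0.0, 0.0, 0.0, 1.0]] [[385.0, 0.0, 250.0], [0.0, 385.0, 193.0], [0.0, 0.0, 1.0]]
top [[0.018, -0.998, 0.067, 0.424], [-1.0, -0.017, 0.012, 0.025], [-0.011, -0.067, -0.998, 1.1], [0.0, 0.0, 0.0, 1.0]] [[366.0, 0.0, 258.0], [0.0, 366.0, 190.0], [0.0, 0.0, 1.0]]
wrist [[0.34, 0.905, 0.255, 0.129], [0.941, -0.327, -0.093, 0.565], [-0.001, 0.272, -0.962, 0.373], [0.0, 0.0, 0.0, 1.0]] [[269.0, 0.0, 254.0], [0.0, 269.0, 190.0], [0.0, 0.0, 1.0]]
{'time': 0.15, 'joint_positions': array([ 1.08540493e+00,  3.13865372e-01,  4.52279460e-02,  1.30356758e+00,
       -3.79308273e-05,  1.43121491e+00]), 'joint_vel': array([-7.22866620e-05, -1.17293779e-03,  2.99903966e-03, -3.21787738e-04,
        1.50038936e-04, -7.84396826e-04]), 'tau': array([ 1.66678008e-03, -4.81063914e+01,  2.98815286e+01,  1.39724990e-02,
       -1.49002994e-04,  1.32949225e-05]), 'ee_pos': array([0.19484219, 0.54084054, 0.40398729]), 'ee_rot': array([-1.98484357e-04,  1.72044685e-01,  9.85088894e-01, -6.76058221e-04]), 'contact_force': array([-0.76526392, -0.09580451,  1.42292276]), 'torque': array([ 0.00936428, -0.00754822, -0.01237386]), 'width': 1.0007402491998811}
```

View pics/scene0.png

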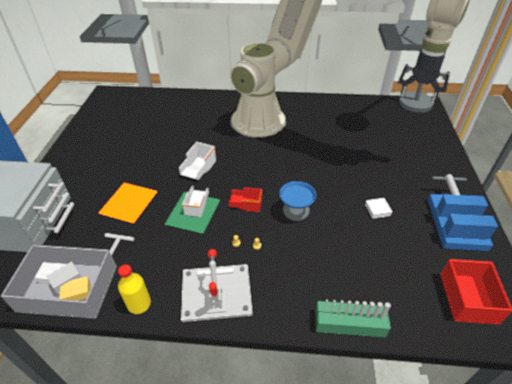

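View pics/top0.png

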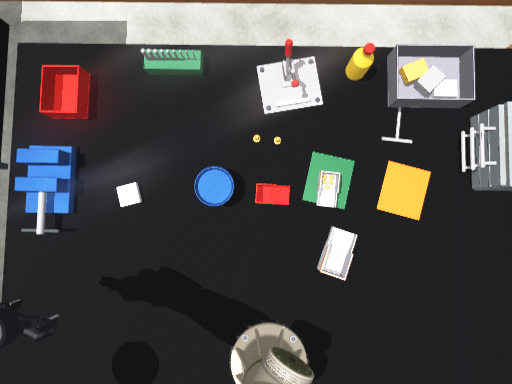

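View pics/wrist0.png

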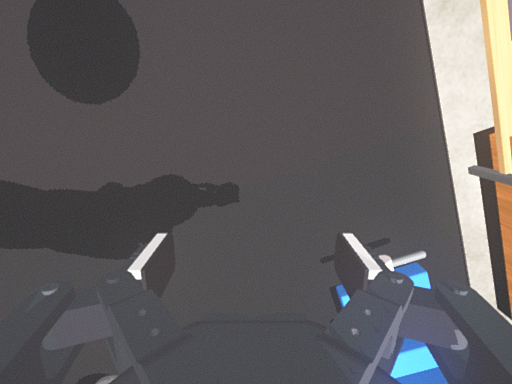

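```bash
python3 - <<'E'
from h import *
t=load('top0');s=load('scene0')
a=cv2.resize(t['pixels'][145:285,240:370],None,fx=4,fy=4,interpolation=cv2.INTER_CUBIC)
b=cv2.resize(s['pixels'][140:250,150:330],None,fx=4,fy=4,interpolation=cv2.INTER_CUBIC)
cv2.imwrite('pics/ca.png',a[:,:,::-1]);cv2.imwrite('pics/cb.png',b[:,:,::-1])
E
```

```text
(no output)
```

View pics/ca.png

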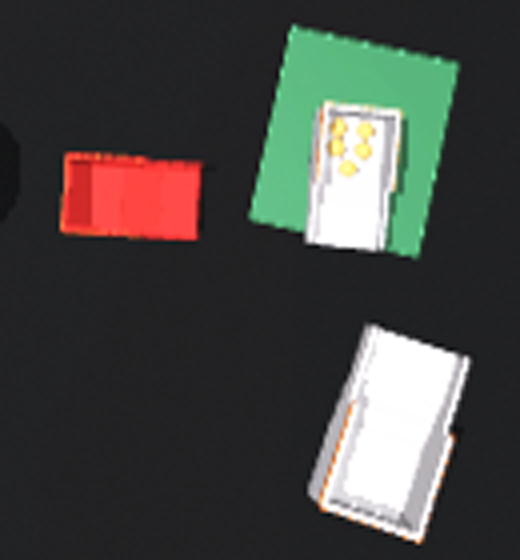

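View pics/cb.png

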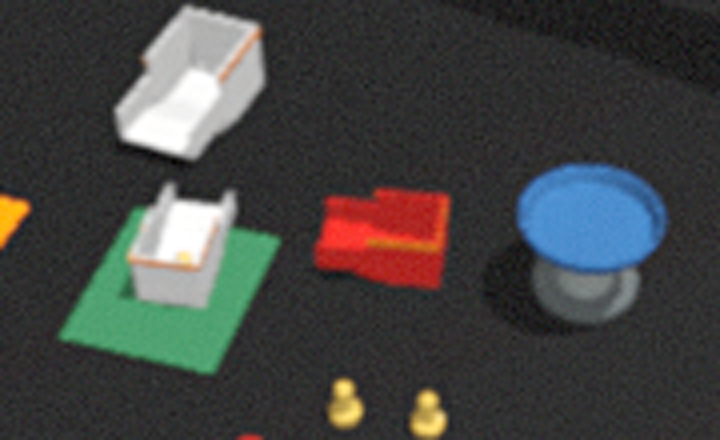

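```bash
python3 - <<'E'
from h import *
from scipy.spatial.transform import Rotation as R
t=load('top0');s=load('scene0')
def c(u,v): return 240+u/4-.375,145+v/4-.375
for n,p,z in [('backL',(323,104),.053),('backR',(403,109),.053),('lipL',(305,244),.018),('lipR',(384,250),.018)]:
    print(n,ray(t,*c(*p),z).round(4))
g=cv2.cvtColor(t['pixels'],cv2.COLOR_RGB2HSV)
m=cv2.inRange(g,(100,150,60),(125,255,255)); m[:, :180]=0; m[:,260:]=0
k=max(cv2.findContours(m,0,1)[0],key=cv2.contourArea); e=cv2.fitEllipse(k); print('dish top',e)
for z in(.066,.074,.082): print(z,ray(t,*e[0],z).round(4), 'diam',np.mean(e[1])/366*(1.1-z))
gs=cv2.cvtColor(s['pixels'],cv2.COLOR_RGB2HSV)
m=cv2.inRange(gs,(100,150,60),(125,255,255)); m[:, :260]=0; m[:,340:]=0
k=max(cv2.findContours(m,0,1)[0],key=cv2.contourArea); es=cv2.fitEllipse(k); print('dish scene',es)
for z in(.066,.074,.082): print(z,ray(s,*es[0],z).round(4))
m=cv2.inRange(g,(60,80,60),(90,255,255)); m[:130]=0
m[:, :290]=0
k=max(cv2.findContours(m,0,1)[0],key=cv2.contourArea);b=cv2.boxPoints(cv2.minAreaRect(k))
q=[ray(t,*x,.003) for x in b]; print('mat',np.mean(q,0).round(4),np.round(q,4).tolist())
o=get_obs();q=o['ee_rot'];print(R.from_quat(q,scalar_first=True).as_matrix().round(4))
E
```

```text
backL [ 0.5535 -0.1412  0.053 ]
backR [ 0.5509 -0.1985  0.053 ]
lipL [ 0.4538 -0.1342  0.018 ]
lipR [ 0.4503 -0.1923  0.018 ]
dish top ((213.75827026367188, 185.82000732421875), (39.35504150390625, 39.72230911254883), 39.8720817565918)
0.066 [0.5037 0.1627 0.066 ] diam 0.11170215920411825
0.074 [0.5031 0.1616 0.074 ] diam 0.1108379258640477
0.082 [0.5024 0.1605 0.082 ] diam 0.10997369252397715
dish scene ((297.22607421875, 194.0546112060547), (25.821598052978516, 35.32048797607422), 96.55632781982422)
0.066 [0.4941 0.1616 0.066 ]
0.074 [0.5021 0.161  0.074 ]
0.082 [0.5101 0.1605 0.082 ]
mat [ 0.5322 -0.1734  0.003 ] [[0.4708, -0.0925, 0.003], [0.6205, -0.1242, 0.003], [0.5933, -0.2547, 0.003], [0.4442, -0.222, 0.003]]
[[-9.408e-01  3.390e-01 -6.000e-04]
 [ 3.390e-01  9.408e-01 -1.300e-03]
 [ 2.000e-04 -1.400e-03 -1.000e+00]]
```

Candidates for the scoop are the grey one with balls on the green mat, top image (329,188); a bigger grey one at (338,252); and a red one at (273,194). I'm taking (329,188), since it is not red and is the smaller grey one. The crop confirms the five balls, the orange band and the nose towards the robot. The dish is at (214,186). The orange mat at (404,190) is a look-alike.

Request:
{"api": "step_arm", "payload": {
  "steps": [-0.03, -0.03, 0.005, 0, 0, -1, 0.0854, -0.07, -0.07, 0.01, 0, 0, -2, 0.0854, -0.11, -0.11, 0.02, 0, 0, -4, 0.0854, -0.15, -0.15, 0.03, 0, 0, -6, 0.0854, -0.19, -0.19, 0.035, 0, 0, -8, 0.0854, -0.23, -0.23, 0.04, 0, 0, -9, 0.0854, -0.27, -0.27, 0.045, 0, 0, -10, 0.0854, -0.31, -0.31, 0.05, 0, 0, -12, 0.0854, -0.35, -0.35, 0.055, 0, 0, -14, 0.0854, -0.39, -0.39, 0.06, 0, 0, -15, 0.0854]
}}

```text
time: 1.4
ee_pos: [0.43, 0.04, 0.3446]
ee_rot: [0.0, 0.042, 0.999, 0.0]
contact_force: [-0.1, 0.6, 0.1]
width: 1.0
```

Request:
{"api": "step_arm", "payload": {
  "steps": [-0.02, -0.04, 0.005, 0, 0, -1, 0.0854, -0.04, -0.08, 0.01, 0, 0, -1.8, 0.0854, -0.06, -0.12, 0.015, 0, 0, -1.8, 0.0854, -0.085, -0.16, 0.02, 0, 0, -1.8, 0.0854, -0.1, -0.185, 0.025, 0, 0, -1.8, 0.0854, -0.111, -0.199, 0.03, 0, 0, -1.8, 0.0854, -0.111, -0.199, 0.03, 0, 0, -1.8, 0.0854, -0.111, -0.199, 0.03, 0, 0, -1.8, 0.0854, -0.111, -0.199, 0.03, 0, 0, -1.8, 0.0854, -0.111, -0.199, 0.03, 0, 0, -1.8, 0.0854]
}}

```text
time: 2.65
ee_pos: [0.5234, -0.1649, 0.3151]
ee_rot: [0.0, 0.026, 1.0, -0.0]
contact_force: [0.2, -0.5, 0.9]
width: 1.003
```

```bash
python3 - <<'E'
from h import *
d=grab('wrist','w1'); o=get_obs(); print(o['ee_pos'],o['ee_rot'],o['contact_force'])
cv2.imwrite('pics/w1b.png',cv2.resize(d['pixels'],None,fx=1.5,fy=1.5,interpolation=cv2.INTER_CUBIC)[:,:,::-1])
E
```

```text
[ 0.52343038 -0.16510753  0.31505282] [ 2.27302232e-04  2.58591721e-02  9.99665569e-01 -3.40703618e-05] [ 0.48750229 -0.29611725 -0.73030896]
```

View pics/w1b.png

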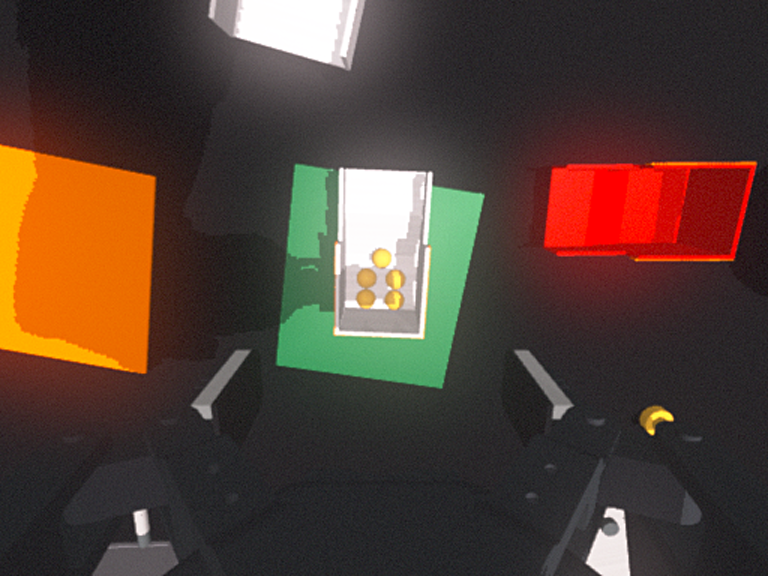

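```bash
python3 - <<'E'
from h import *
d=load('w1')
for n,p,z in [('bL',(335,337),.053),('bR',(424,338),.053),('sL',(336,243),.053),('sR',(430,249),.053),('lL',(341,169),.039),('lR',(432,173),.039)]:
    print(n,ray(d,p[0]/1.5-.2,p[1]/1.5-.2,z).round(4))
cv2.imwrite('pics/w1c.png',cv2.resize(d['pixels'][100:235,200:310],None,fx=5,fy=4.4,interpolation=cv2.INTER_CUBIC)[:,:,::-1])
E
```

```text
bL [ 0.5503 -0.1942  0.053 ]
bR [ 0.5539 -0.1395  0.053 ]
sL [ 0.4921 -0.1888  0.053 ]
sR [ 0.4984 -0.1347  0.053 ]
lL [ 0.4512 -0.184   0.039 ]
lR [ 0.4562 -0.1311  0.039 ]
```

View pics/w1c.png

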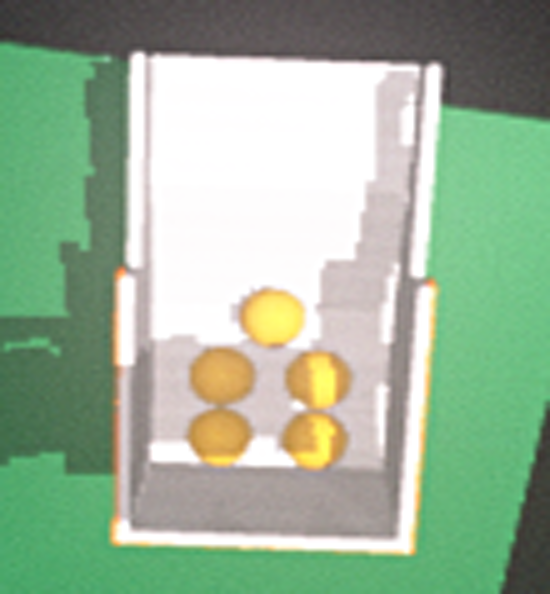

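Request:
{"api": "step_arm", "payload": {
  "steps": [0, 0, 0.015, 0, 0, 1, 0.0854, 0, 0, 0.035, 0, 0, 2.2, 0.0854, 0, 0, 0.055, 0, 0, 2.2, 0.0854, 0, 0, 0.075, 0, 0, 2.2, 0.0854, 0, 0, 0.095, 0, 0, 2.2, 0.0854, 0, 0, 0.11, 0, 0, 2.2, 0.0854, 0, 0, 0.12, 0, 0, 2.2, 0.0854, 0, 0, 0.127, 0, 0, 2.2, 0.0854, 0, 0, 0.13, 0, 0, 2.2, 0.0854, 0, 0, 0.13, 0, 0, 2.2, 0.0854],
  "grip_force": 30
}}

```text
time: 3.95
ee_pos: [0.5237, -0.1658, 0.1849]
ee_rot: [0.0, 0.045, 0.999, -0.0]
contact_force: [-0.1, 0.2, -1.4]
width: 0.995
```

```bash
python3 - <<'E'
from h import *
d=grab('wrist','w2'); o=get_obs(); print(o['ee_pos'],o['ee_rot'],o['contact_force'])
E
```

```text
[ 0.52377407 -0.16581697  0.18505553] [ 3.60563006e-04  4.54891928e-02  9.98964762e-01 -8.84397882e-05] [-0.10939725 -0.22323629 -0.04972017]
```

View pics/w2.png

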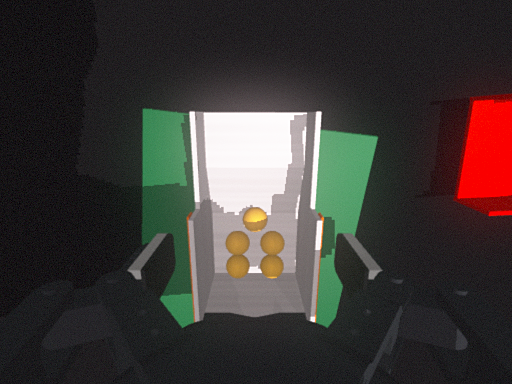

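Wrist view: the scoop walls (columns 190–322) are centred and square between the pads (165–350), so I close now.

Request:
{"api": "step_arm", "payload": {
  "steps": [0, 0, 0, 0, 0, 0, 0.072, 0, 0, 0, 0, 0, 0, 0.066, 0, 0, 0, 0, 0, 0, 0.061, 0, 0, 0, 0, 0, 0, 0.057, 0, 0, 0, 0, 0, 0, 0.054, 0, 0, 0, 0, 0, 0, 0.05, 0, 0, 0, 0, 0, 0, 0.045, 0, 0, 0, 0, 0, 0, 0.04, 0, 0, 0, 0, 0, 0, 0.04, 0, 0, 0, 0, 0, 0, 0.04],
  "grip_force": 45
}}

```text
time: 5.25
ee_pos: [0.5236, -0.1658, 0.1849]
ee_rot: [0.0, 0.045, 0.999, -0.0]
contact_force: [-1.0, 0.5, 4.1]
width: 0.624
```

Request:
{"api": "step_arm", "payload": {
  "steps": [0, 0, -0.002, 0, 0, 0, 0.04, 0, 0, -0.006, 0, 0, 0, 0.04, 0, 0, -0.014, 0, 0, 0, 0.04, 0, 0, -0.026, 0, 0, 0, 0.04, 0, 0, -0.042, 0, 0, 0, 0.04, 0, 0, -0.06, 0, 0, 0, 0.04, 0, 0, -0.078, 0, 0, 0, 0.04, 0, 0, -0.09, 0, 0, 0, 0.04, 0, 0, -0.098, 0, 0, 0, 0.04, 0, 0, -0.1, 0, 0, 0, 0.04]
}}

```text
time: 6.5
ee_pos: [0.5236, -0.1657, 0.2852]
ee_rot: [0.0, 0.045, 0.999, -0.0]
contact_force: [-0.2, 0.0, -3.0]
width: 0.627
```

```bash
python3 - <<'E'
from h import *
d=grab('wrist','w3'); o=get_obs(); print(o['ee_pos'],o['ee_rot'],o['contact_force'],o['width'])
s=grab('scene','s3')
cv2.imwrite('pics/s3b.png',cv2.resize(s['pixels'][120:260,150:350],None,fx=4,fy=4)[:,:,::-1])
E
```

```text
[ 0.52356951 -0.16572495  0.28497897] [ 1.46094646e-04  4.54704111e-02  9.98965675e-01 -2.84548263e-05] [ 0.09707666 -0.19116824 -2.22916098] 0.626930953881814
```

View pics/w3.png

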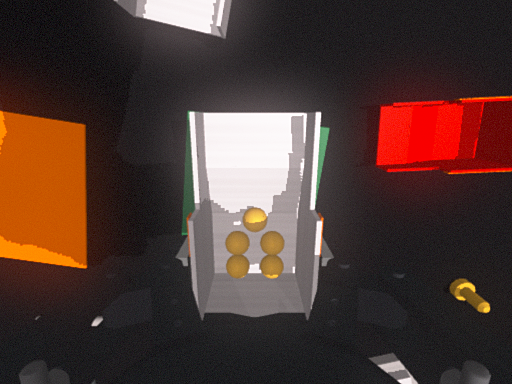

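View pics/s3b.png

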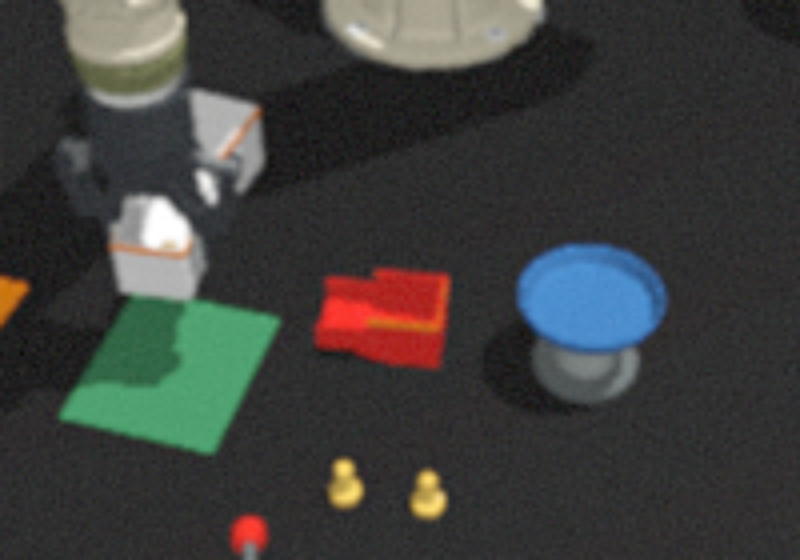

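The lift is level, with all five balls in the pocket at (238–272, 218–266). Moving to the dish.

Request:
{"api": "step_arm", "payload": {
  "steps": [-0.0003, 0.0026, 0, 0, 0, -0.2, 0.04, -0.0014, 0.01, 0, 0, 0, -0.6, 0.04, -0.003, 0.0223, 0, 0, 0, -1.4, 0.04, -0.005, 0.038, 0, 0, 0, -2.4, 0.04, -0.0077, 0.057, 0, 0, 0, -3.6, 0.04, -0.0107, 0.079, 0, 0, 0, -5, 0.04, -0.014, 0.103, 0, 0, 0, -6.5, 0.04, -0.0174, 0.129, 0, 0, 0, -8.1, 0.04, -0.021, 0.1555, 0, 0, 0, -9.8, 0.04, -0.0247, 0.183, 0, 0, 0, -11.5, 0.04]
}}

```text
time: 7.85
ee_pos: [0.5649, 0.0164, 0.2848]
ee_rot: [0.0, -0.056, 0.998, 0.0]
contact_force: [-0.3, 0.5, -2.8]
width: 0.63
```

Request:
{"api": "step_arm", "payload": {
  "steps": [-0.009, 0.026, 0, 0, 0, -1.7, 0.04, -0.018, 0.052, 0, 0, 0, -3.4, 0.04, -0.0264, 0.076, 0, 0, 0, -5, 0.04, -0.0344, 0.099, 0, 0, 0, -6.5, 0.04, -0.0417, 0.12, 0, 0, 0, -7.9, 0.04, -0.048, 0.138, 0, 0, 0, -9.1, 0.04, -0.0532, 0.153, 0, 0, 0, -10.1, 0.04, -0.057, 0.1645, 0, 0, 0, -10.8, 0.04, -0.0597, 0.172, 0, 0, 0, -11.3, 0.04, -0.0606, 0.1743, 0, 0, 0, -11.5, 0.04]
}}

```text
time: 9.1
ee_pos: [0.606, 0.1944, 0.2847]
ee_rot: [-0.0, -0.155, 0.988, -0.0]
contact_force: [0.2, 0.4, -2.4]
width: 0.627
```

```bash
python3 - <<'E'
from h import *
d=grab('wrist','w4'); o=get_obs(); print(o['time'],o['ee_pos'],o['ee_rot'],o['contact_force'],o['width'])
s=grab('scene','s4');grab('top','t4')
cv2.imwrite('pics/s4b.png',cv2.resize(s['pixels'][120:260,200:400],None,fx=4,fy=4)[:,:,::-1])
E
```

```text
9.15 [0.60606677 0.19432305 0.28467731] [ 3.11726513e-05 -1.54712662e-01  9.87959509e-01  5.90566826e-06] [ 0.38461249  0.57040889 -2.66599459] 0.6302120999673508
```

View pics/w4.png

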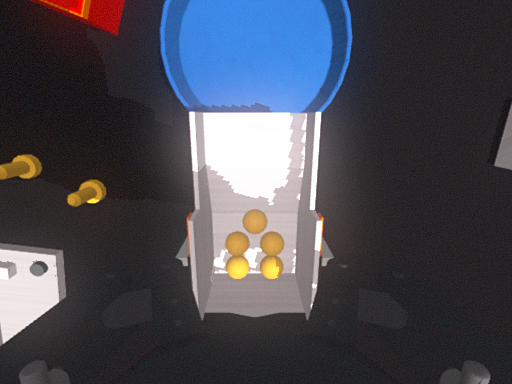

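View pics/s4b.png

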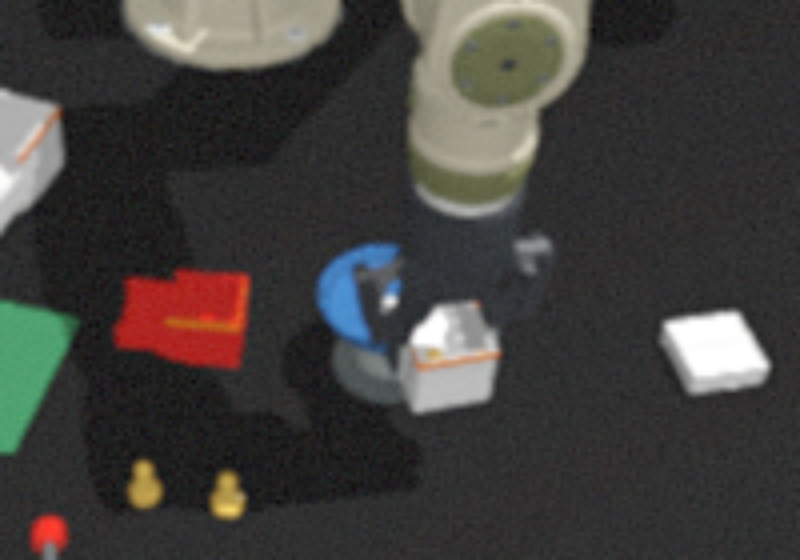

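View pics/t4.png

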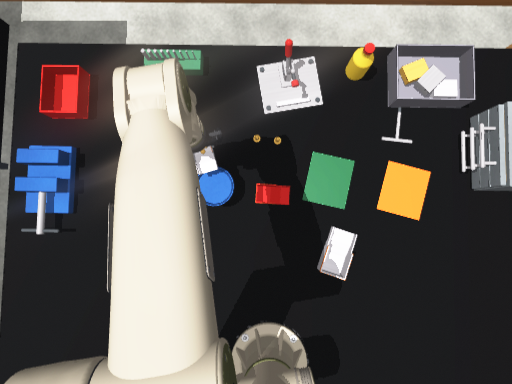

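```bash
python3 - <<'E'
from h import *
from scipy.optimize import least_squares
d=load('w4');g=cv2.cvtColor(d['pixels'],cv2.COLOR_RGB2HSV)
m=cv2.inRange(g,(100,150,40),(125,255,255))
k=max(cv2.findContours(m,0,1)[0],key=cv2.contourArea)[:,0]
k=np.array([p for p in k if p[1]>3 and p[1]<100])
for z in(.066,.070,.074,.078,.082):
    q=np.array([ray(d,u,v,z)[:2] for u,v in k])
    f=least_squares(lambda c:np.hypot(*(q-c[:2]).T)-c[2],[.5,.16,.056])
    print(z,f.x.round(4),np.std(f.fun).round(5))
o=get_obs();p=o['ee_pos'];u=np.array([.952,.306])
print((np.array([.503,.161])-p[:2])@u)
E
```

```text
0.066 [0.4717 0.1535 0.0664] 0.00692
0.07 [0.4731 0.1539 0.065 ] 0.00677
0.074 [0.4745 0.1544 0.0635] 0.00662
0.078 [0.476  0.1548 0.0621] 0.00648
0.082 [0.4774 0.1553 0.0607] 0.00633
-0.10803402441841636
```

```bash
python3 - <<'E'
from h import *
from scipy.optimize import least_squares
d=load('w4');g=cv2.cvtColor(d['pixels'],cv2.COLOR_RGB2HSV)
m=cv2.inRange(g,(100,150,40),(125,255,255))
k=[]
for r in range(2,100,3):
    c=np.where(m[r])[0]; k+=[(c[0],r),(c[-1],r)]
print(k[::6])
for z in(.066,.070,.074,.078,.082):
    q=np.array([ray(d,u,v,z)[:2] for u,v in k])
    f=least_squares(lambda c:np.hypot(*(q-c[:2]).T)-c[2],[.5,.16,.056])
    print(z,f.x.round(4),np.std(f.fun).round(5))
E
```

```text
[(np.int64(164), 2), (np.int64(162), 11), (np.int64(161), 20), (np.int64(160), 29), (np.int64(160), 38), (np.int64(160), 47), (np.int64(161), 56), (np.int64(164), 65), (np.int64(166), 74), (np.int64(170), 83), (np.int64(175), 92)]
0.066 [0.4994 0.1622 0.0599] 0.00024
0.07 [0.5003 0.1625 0.0586] 0.00024
0.074 [0.5011 0.1627 0.0573] 0.00023
0.078 [0.502  0.163  0.0561] 0.00023
0.082 [0.5029 0.1633 0.0548] 0.00022
```

Request:
{"api": "step_arm", "payload": {
  "steps": [0, 0, 0.002, 0, 0, 0, 0.04, 0, 0, 0.006, 0, 0, 0, 0.04, 0, 0, 0.011, 0, 0, 0, 0.04, 0, 0, 0.016, 0, 0, 0, 0.04, 0, 0, 0.021, 0, 0, 0, 0.04, 0, 0, 0.025, 0, 0, 0, 0.04, 0, 0, 0.027, 0, 0, 0, 0.04, 0, 0, 0.028, 0, 0, 0, 0.04, 0, 0, 0.028, 0, 0, 0, 0.04, 0, 0, 0.028, 0, 0, 0, 0.04]
}}

```text
time: 10.5
ee_pos: [0.606, 0.1942, 0.2569]
ee_rot: [0.0, -0.155, 0.988, 0.0]
contact_force: [-0.8, -0.9, -2.0]
width: 0.625
```

Request:
{"api": "step_arm", "payload": {
  "steps": [0, 0, 0.0005, 0, 0, 0, 0.04, 0, 0, 0.001, 0, 0, 0, 0.04, 0, 0, 0.0015, 0, 0, 0, 0.04, 0, 0, 0.002, 0, 0, 0, 0.04, 0, 0, 0.0025, 0, 0, 0, 0.04, 0, 0, 0.003, 0, 0, 0, 0.04, 0, 0, 0.0035, 0, 0, 0, 0.04, 0, 0, 0.004, 0, 0, 0, 0.04, 0, 0, 0.0045, 0, 0, 0, 0.04, 0, 0, 0.005, 0, 0, 0, 0.04]
}}

```text
time: 11.75
ee_pos: [0.6059, 0.1942, 0.2517]
ee_rot: [0.0, -0.155, 0.988, 0.0]
contact_force: [0.4, -1.3, -2.5]
width: 0.628
```

Request:
{"api": "step_arm", "payload": {
  "steps": [0, 0, 0.0005, 0, 0, 0, 0.04, 0, 0, 0.001, 0, 0, 0, 0.04, 0, 0, 0.0015, 0, 0, 0, 0.04, 0, 0, 0.002, 0, 0, 0, 0.04, 0, 0, 0.0025, 0, 0, 0, 0.04, 0, 0, 0.003, 0, 0, 0, 0.04, 0, 0, 0.003, 0, 0, 0, 0.04, 0, 0, 0.003, 0, 0, 0, 0.04, 0, 0, 0.003, 0, 0, 0, 0.04, 0, 0, 0.003, 0, 0, 0, 0.04]
}}

```text
time: 13.0
ee_pos: [0.606, 0.1942, 0.2488]
ee_rot: [0.0, -0.155, 0.988, 0.0]
contact_force: [-0.1, 0.0, -0.6]
width: 0.629
```

```bash
python3 - <<'E'
from h import *
o=get_obs(); print(o['time'],o['ee_pos'],o['contact_force'],o['torque'],o['width'])
E
```

```text
13.0 [0.60599011 0.19416222 0.24882117] [-0.06526848  0.01077027 -0.64258244] [ 0.02875383  0.13488609 -0.00676537] 0.6289875283910474
```

Request:
{"api": "step_arm", "payload": {
  "steps": [0, 0, 0.0003, 0, 0, 0, 0.04, 0, 0, 0.0006, 0, 0, 0, 0.04, 0, 0, 0.001, 0, 0, 0, 0.04, 0, 0, 0.001, 0, 0, 0, 0.04, 0, 0, 0.001, 0, 0, 0, 0.04, 0, 0, 0.001, 0, 0, 0, 0.04, 0, 0, 0.001, 0, 0, 0, 0.04, 0, 0, 0.001, 0, 0, 0, 0.04, 0, 0, 0.001, 0, 0, 0, 0.04, 0, 0, 0.001, 0, 0, 0, 0.04]
}}

```text
time: 14.25
ee_pos: [0.606, 0.1942, 0.2477]
ee_rot: [0.0, -0.155, 0.988, 0.0]
contact_force: [-0.7, 0.5, 2.3]
width: 0.629
```

```bash
python3 - <<'E'
from h import *
o=get_obs(); print(o['time'],o['ee_pos'],o['contact_force'],o['torque'],o['width'])
grab('wrist','w5')
o=get_obs(); print(o['time'],o['ee_pos'],o['contact_force'],o['torque'],o['width'])
E
```

```text
14.25 [0.60600581 0.19417563 0.24774806] [-0.69746765  0.46544332  2.323526  ] [ 0.03541722  0.16044107 -0.06432674] 0.6289579344805473
14.3 [0.60602975 0.19418788 0.24777838] [0.04627295 0.09457946 1.17414388] [-0.03996768  0.08854941 -0.04974087] 0.6273914266079103
```

View pics/w5.png

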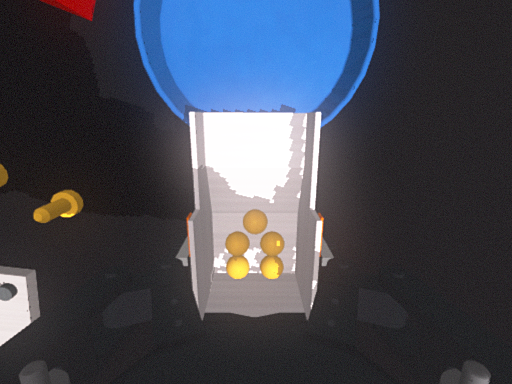

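Contact is felt: Fz went from −2.4 to about +1.7 N, with all five balls still in. The rim is about 0.080 m high. Now working out the tipping rows, pivoting at the rim contact.

```bash
cat > tip.py <<'E'
import numpy as np,sys
# rise along world up; tool pitch th0 at call start
Px,Pz=.052,.1695
def pos(th,rise):
    c,s=np.cos(th),np.sin(th)
    return np.array([Px*(1-c)+Pz*s, Pz*(1-c)-Px*s-rise])
def rows(ths,rises):
    t0=np.radians(ths[0]);p0=pos(t0,rises[0]);c,s=np.cos(t0),np.sin(t0)
    ex=np.array([c,s]);ez=np.array([-s,c])
    for a,r in zip(ths[1:],rises[1:]):
        d=pos(np.radians(a),r)-p0
        print(f"{d@ex:.4f}, 0, {d@ez:.4f}, 0, {-(a-ths[0]):.1f}, 0, 0.04,",end=' ')
    print()
E
python3 - <<'E'
from tip import *
r=lambda a:.002*min(1,a/4)+.003*a/45
for l in ([0,.8,2.4,4.8,7.2,9.6,12,14.4,16.4,17.6,18],[18+ .6*i for i in range(11)],[24+.6*i for i in range(11)],[30+.8*i for i in range(11)],[38+1*i for i in range(11)]):
    rows(l,[r(a) for a in l])
E
```

```text
0.0024, 0, -0.0012, 0, -0.8, 0, 0.04, 0.0071, 0, -0.0034, 0, -2.4, 0, 0.04, 0.0144, 0, -0.0061, 0, -4.8, 0, 0.04, 0.0217, 0, -0.0077, 0, -7.2, 0, 0.04, 0.0290, 0, -0.0089, 0, -9.6, 0, 0.04, 0.0364, 0, -0.0099, 0, -12.0, 0, 0.04, 0.0438, 0, -0.0106, 0, -14.4, 0, 0.04, 0.0500, 0, -0.0109, 0, -16.4, 0, 0.04, 0.0537, 0, -0.0110, 0, -17.6, 0, 0.04, 0.0549, 0, -0.0110, 0, -18.0, 0, 0.04, 
0.0018, 0, -0.0006, 0, -0.6, 0, 0.04, 0.0035, 0, -0.0011, 0, -1.2, 0, 0.04, 0.0053, 0, -0.0017, 0, -1.8, 0, 0.04, 0.0071, 0, -0.0022, 0, -2.4, 0, 0.04, 0.0089, 0, -0.0027, 0, -3.0, 0, 0.04, 0.0107, 0, -0.0032, 0, -3.6, 0, 0.04, 0.0125, 0, -0.0036, 0, -4.2, 0, 0.04, 0.0143, 0, -0.0041, 0, -4.8, 0, 0.04, 0.0161, 0, -0.0045, 0, -5.4, 0, 0.04, 0.0179, 0, -0.0049, 0, -6.0, 0, 0.04, 
0.0018, 0, -0.0006, 0, -0.6, 0, 0.04, 0.0035, 0, -0.0011, 0, -1.2, 0, 0.04, 0.0053, 0, -0.0017, 0, -1.8, 0, 0.04, 0.0071, 0, -0.0022, 0, -2.4, 0, 0.04, 0.0089, 0, -0.0027, 0, -3.0, 0, 0.04, 0.0106, 0, -0.0031, 0, -3.6, 0, 0.04, 0.0124, 0, -0.0036, 0, -4.2, 0, 0.04, 0.0142, 0, -0.0040, 0, -4.8, 0, 0.04, 0.0160, 0, -0.0045, 0, -5.4, 0, 0.04, 0.0178, 0, -0.0049, 0, -6.0, 0, 0.04, 
0.0023, 0, -0.0008, 0, -0.8, 0, 0.04, 0.0047, 0, -0.0015, 0, -1.6, 0, 0.04, 0.0071, 0, -0.0022, 0, -2.4, 0, 0.04, 0.0094, 0, -0.0028, 0, -3.2, 0, 0.04, 0.0118, 0, -0.0034, 0, -4.0, 0, 0.04, 0.0142, 0, -0.0040, 0, -4.8, 0, 0.04, 0.0166, 0, -0.0046, 0, -5.6, 0, 0.04, 0.0190, 0, -0.0051, 0, -6.4, 0, 0.04, 0.0214, 0, -0.0056, 0, -7.2, 0, 0.04, 0.0238, 0, -0.0060, 0, -8.0, 0, 0.04, 
0.0029, 0, -0.0009, 0, -1.0, 0, 0.04, 0.0059, 0, -0.0018, 0, -2.0, 0, 0.04, 0.0088, 0, -0.0026, 0, -3.0, 0, 0.04, 0.0118, 0, -0.0034, 0, -4.0, 0, 0.04, 0.0148, 0, -0.0041, 0, -5.0, 0, 0.04, 0.0178, 0, -0.0048, 0, -6.0, 0, 0.04, 0.0208, 0, -0.0054, 0, -7.0, 0, 0.04, 0.0238, 0, -0.0060, 0, -8.0, 0, 0.04, 0.0268, 0, -0.0065, 0, -9.0, 0, 0.04, 0.0298, 0, -0.0070, 0, -10.0, 0, 0.04,
```

Request:
{"api": "step_arm", "payload": {
  "steps": [0.0024, 0, -0.0012, 0, -0.8, 0, 0.04, 0.0071, 0, -0.0034, 0, -2.4, 0, 0.04, 0.0144, 0, -0.0061, 0, -4.8, 0, 0.04, 0.0217, 0, -0.0077, 0, -7.2, 0, 0.04, 0.029, 0, -0.0089, 0, -9.6, 0, 0.04, 0.0364, 0, -0.0099, 0, -12.0, 0, 0.04, 0.0438, 0, -0.0106, 0, -14.4, 0, 0.04, 0.05, 0, -0.0109, 0, -16.4, 0, 0.04, 0.0537, 0, -0.011, 0, -17.6, 0, 0.04, 0.0549, 0, -0.011, 0, -18.0, 0, 0.04]
}}

```text
time: 15.55
ee_pos: [0.5527, 0.1772, 0.2584]
ee_rot: [0.154, -0.153, 0.976, 0.024]
contact_force: [-1.8, 0.4, -0.2]
width: 0.627
```

```bash
python3 - <<'E'
from h import *
grab('wrist','w6')
o=get_obs(); print(o['time'],o['ee_pos'],o['contact_force'],o['torque'],o['width'])
E
```

```text
15.6 [0.55273916 0.17720991 0.2583543 ] [-1.38404305 -1.65369856 -0.57296001] [-0.2226466   0.75142566 -0.02687553] 0.6282559995482746
```

View pics/w6.png

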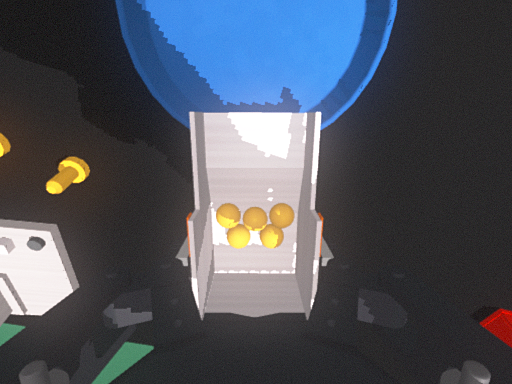

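The balls have gathered at the foot of the ramp (rows 215–237), all five still in. Slow tipping next.

Request:
{"api": "step_arm", "payload": {
  "steps": [0.0018, 0, -0.0011, 0, -0.6, 0, 0.04, 0.0035, 0, -0.0021, 0, -1.2, 0, 0.04, 0.0053, 0, -0.0027, 0, -1.8, 0, 0.04, 0.0071, 0, -0.0032, 0, -2.4, 0, 0.04, 0.0089, 0, -0.0037, 0, -3.0, 0, 0.04, 0.0107, 0, -0.0042, 0, -3.6, 0, 0.04, 0.0125, 0, -0.0046, 0, -4.2, 0, 0.04, 0.0143, 0, -0.0051, 0, -4.8, 0, 0.04, 0.0161, 0, -0.0055, 0, -5.4, 0, 0.04, 0.0179, 0, -0.0059, 0, -6.0, 0, 0.04]
}}

```text
time: 16.85
ee_pos: [0.5355, 0.1716, 0.2587]
ee_rot: [0.206, -0.151, 0.966, 0.032]
contact_force: [-3.3, -0.6, -0.9]
width: 0.629
```

```bash
python3 - <<'E'
from h import *
grab('wrist','w7')
o=get_obs(); print(o['time'],o['ee_pos'],o['contact_force'],o['torque'],o['width'])
E
```

```text
16.9 [0.5353517  0.1715548  0.25869248] [-1.89637255 -0.69016586 -0.8236541 ] [-0.1381819   0.91263977  0.0510763 ] 0.6220394682868626
```

View pics/w7.png

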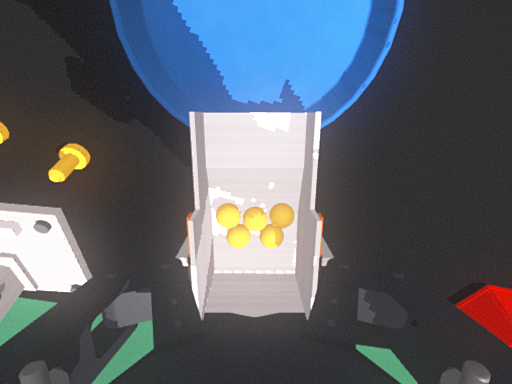

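Request:
{"api": "step_arm", "payload": {
  "steps": [0.0018, 0, -0.0011, 0, -0.6, 0, 0.04, 0.0035, 0, -0.0021, 0, -1.2, 0, 0.04, 0.0053, 0, -0.0032, 0, -1.8, 0, 0.04, 0.0071, 0, -0.0037, 0, -2.4, 0, 0.04, 0.0089, 0, -0.0042, 0, -3.0, 0, 0.04, 0.0107, 0, -0.0046, 0, -3.6, 0, 0.04, 0.0125, 0, -0.0051, 0, -4.2, 0, 0.04, 0.0143, 0, -0.0055, 0, -4.8, 0, 0.04, 0.0161, 0, -0.006, 0, -5.4, 0, 0.04, 0.0179, 0, -0.0064, 0, -6.0, 0, 0.04]
}}

```text
time: 18.15
ee_pos: [0.5176, 0.1658, 0.2574]
ee_rot: [0.256, -0.149, 0.954, 0.04]
contact_force: [-0.3, -0.7, -1.7]
width: 0.629
```

```bash
python3 - <<'E'
from h import *
grab('wrist','w8')
o=get_obs(); print(o['time'],o['ee_pos'],o['contact_force'],o['torque'],o['width'])
E
```

```text
18.2 [0.51728914 0.16577963 0.25727677] [-1.06661465  0.39868427 -0.6567812 ] [-0.19379471  0.60477966 -0.04560567] 0.6251545580974767
```

View pics/w8.png

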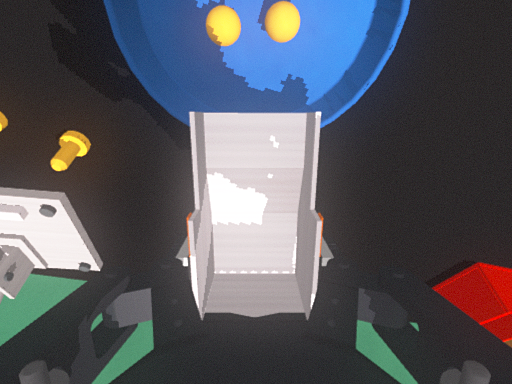

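The scoop is empty. Two balls show at (222,25) and (283,21); I'm checking the others from outside.

```bash
python3 - <<'E'
from h import *
s=grab('scene','s8');t=grab('top','t8')
a=cv2.resize(s['pixels'][150:250,230:350],None,fx=3.3,fy=3.3,interpolation=2);b=cv2.resize(t['pixels'][120:220,150:270],None,fx=3.3,fy=3.3,interpolation=2)
cv2.imwrite('pics/st8.png',np.hstack([a,b])[:,:,::-1])
E
```

```text
(no output)
```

View pics/st8.png

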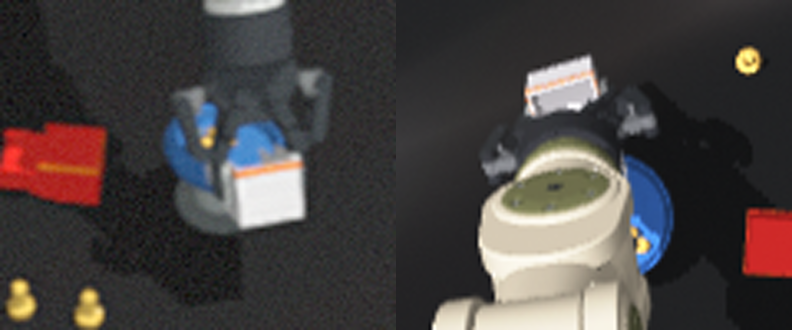

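Two balls sit on the dish's far side in the scene and top views. Lifting clear and levelling, then counting.

Request:
{"api": "step_arm", "payload": {
  "steps": [-0.004, 0, -0.007, 0, 0, 0, 0.04, -0.013, 0, -0.0225, 0, 0, 0, 0.04, -0.024, 0, -0.0416, 0, 0, 0, 0.04, -0.035, 0, -0.06, 0, 0, 0, 0.04, -0.0535, 0, -0.0684, 0, 5, 0, 0.04, -0.0669, 0, -0.0666, 0, 10, 0, 0.04, -0.0801, 0, -0.0637, 0, 15, 0, 0.04, -0.093, 0, -0.0597, 0, 20, 0, 0.04, -0.1055, 0, -0.0545, 0, 25, 0, 0.04, -0.1175, 0, -0.0483, 0, 30, 0, 0.04]
}}

```text
time: 19.55
ee_pos: [0.5924, 0.1898, 0.3591]
ee_rot: [-0.0, -0.155, 0.988, -0.0]
contact_force: [0.6, 0.7, -2.0]
width: 0.626
```

```bash
python3 - <<'E'
from h import *
w=grab('wrist','w9');s=grab('scene','s9')
o=get_obs(); print(o['time'],o['ee_pos'],o['ee_rot'],o['contact_force'],o['width'])
a=cv2.resize(s['pixels'][140:260,220:360],None,fx=3,fy=3.2,interpolation=2)
cv2.imwrite('pics/sw9.png',np.hstack([a,cv2.resize(w['pixels'][:,100:400],None,fx=1,fy=1)])[:,:,::-1])if 0 else cv2.imwrite('pics/sw9.png',a[:,:,::-1])
E
```

```text
19.65 [0.59346299 0.18988784 0.35757153] [-2.04771656e-04 -1.54588484e-01  9.87978926e-01  3.11465333e-05] [-0.57824649 -0.56680463 -2.56720541] 0.624813489280017
```

View pics/sw9.png

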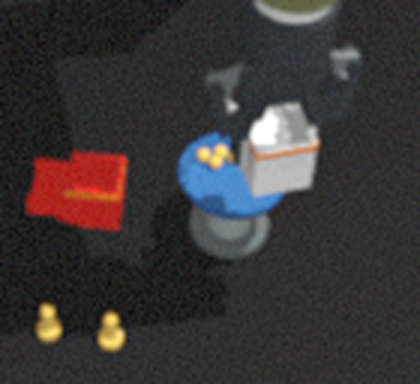

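View pics/w9.png

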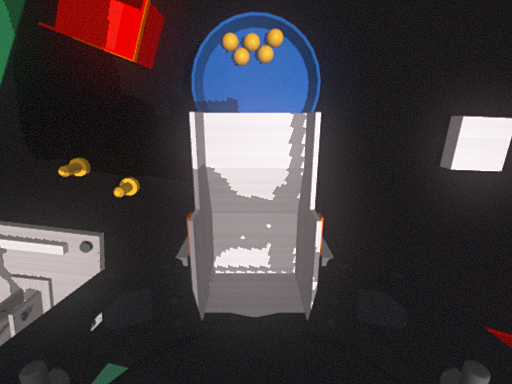

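All five balls are in the dish, wrist image (230–276, 37–57), and the scoop is empty. Returning it to the green mat.

Request:
{"api": "step_arm", "payload": {
  "steps": [0.0048, -0.0091, 0, 0, 0, 0.6, 0.04, 0.0177, -0.0337, 0, 0, 0, 2.4, 0.04, 0.0367, -0.07, 0, 0, 0, 5, 0.04, 0.0598, -0.1142, 0, 0, 0, 8.1, 0.04, 0.085, -0.1622, 0, 0, 0, 11.5, 0.04, 0.11, -0.2102, 0.01, 0, 0, 14.9, 0.04, 0.1332, -0.2543, 0.02, 0, 0, 18, 0.04, 0.1522, -0.2907, 0.035, 0, 0, 20.6, 0.04, 0.1651, -0.3153, 0.05, 0, 0, 22.4, 0.04, 0.1699, -0.3244, 0.06, 0, 0, 23, 0.04]
}}

```text
time: 20.9
ee_pos: [0.5273, -0.1727, 0.2979]
ee_rot: [0.001, 0.047, 0.999, -0.0]
contact_force: [-0.5, -0.3, -1.8]
width: 0.623
```

```bash
python3 - <<'E'
from h import *
w=grab('wrist','w10')
o=get_obs(); print(o['time'],o['ee_pos'],o['ee_rot'],o['contact_force'],o['width'])
E
```

```text
20.95 [ 0.52722313 -0.17282598  0.29665385] [-2.62670405e-04  4.70931750e-02  9.98890455e-01 -1.48931232e-04] [-0.53177639  0.02877051 -3.0020856 ] 0.6282329402663692
```

View pics/w10.png

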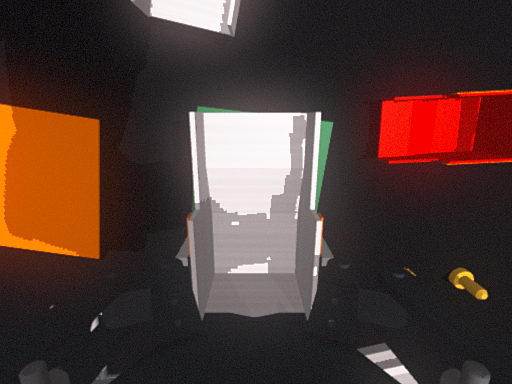

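Request:
{"api": "step_arm", "payload": {
  "steps": [0, 0, 0.006, 0, 0, 0, 0.04, 0, 0, 0.02, 0, 0, 0, 0.04, 0, 0, 0.04, 0, 0, 0, 0.04, 0, 0, 0.06, 0, 0, 0, 0.04, 0, 0, 0.08, 0, 0, 0, 0.04, 0, 0, 0.095, 0, 0, 0, 0.04, 0, 0, 0.103, 0, 0, 0, 0.04, 0, 0, 0.106, 0, 0, 0, 0.04, 0, 0, 0.106, 0, 0, 0, 0.04, 0, 0, 0.106, 0, 0, 0, 0.04]
}}

```text
time: 22.2
ee_pos: [0.5292, -0.1714, 0.1926]
ee_rot: [0.001, 0.046, 0.999, -0.0]
contact_force: [1.0, 0.1, -2.1]
width: 0.63
```

Request:
{"api": "step_arm", "payload": {
  "steps": [0, 0, 0.002, 0, 0, 0, 0.04, 0, 0, 0.004, 0, 0, 0, 0.04, 0, 0, 0.005, 0, 0, 0, 0.04, 0, 0, 0.006, 0, 0, 0, 0.04, 0, 0, 0.0065, 0, 0, 0, 0.04, 0, 0, 0.007, 0, 0, 0, 0.04, 0, 0, 0.0073, 0, 0, 0, 0.04, 0, 0, 0.0073, 0, 0, 0, 0.04, 0, 0, 0.0073, 0, 0, 0, 0.04, 0, 0, 0.0073, 0, 0, 0, 0.04]
}}

```text
time: 23.45
ee_pos: [0.5289, -0.1712, 0.1849]
ee_rot: [0.0, 0.045, 0.999, 0.0]
contact_force: [-1.1, 0.5, 3.9]
width: 0.628
```

Touchdown at the same height as at the pick-up (0.185). Releasing slowly.

Request:
{"api": "step_arm", "payload": {
  "steps": [0, 0, 0, 0, 0, 0, 0.05, 0, 0, 0, 0, 0, 0, 0.054, 0, 0, 0, 0, 0, 0, 0.056, 0, 0, 0, 0, 0, 0, 0.059, 0, 0, 0, 0, 0, 0, 0.063, 0, 0, 0, 0, 0, 0, 0.068, 0, 0, 0, 0, 0, 0, 0.074, 0, 0, 0, 0, 0, 0, 0.08, 0, 0, 0, 0, 0, 0, 0.0854, 0, 0, 0, 0, 0, 0, 0.0854]
}}

```text
time: 24.7
ee_pos: [0.5289, -0.1713, 0.1846]
ee_rot: [0.0, 0.046, 0.999, 0.0]
contact_force: [0.2, -0.1, 0.7]
width: 1.005
```

```bash
python3 - <<'E'
from h import *
w=grab('wrist','w11')
o=get_obs(); print(o['time'],o['ee_pos'],o['contact_force'],o['width'])
E
```

```text
24.75 [ 0.52889096 -0.17123043  0.18461944] [-0.3493044   0.20818746 -0.4981427 ] 1.0001705620503856
```

View pics/w11.png

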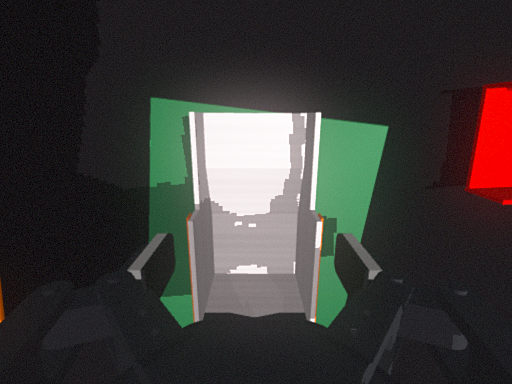

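The scoop is free and upright on the mat (columns 190–322), with both pads clear. Rising straight up.

Request:
{"api": "step_arm", "payload": {
  "steps": [0, 0, -0.004, 0, 0, 0, 0.0854, 0, 0, -0.012, 0, 0, 0, 0.0854, 0, 0, -0.025, 0, 0, 0, 0.0854, 0, 0, -0.045, 0, 0, 0, 0.0854, 0, 0, -0.07, 0, 0, 0, 0.0854, 0, 0, -0.1, 0, 0, 0, 0.0854, 0, 0, -0.13, 0, 0, 0, 0.0854, 0, 0, -0.15, 0, 0, 0, 0.0854, 0, 0, -0.16, 0, 0, 0, 0.0854, 0, 0, -0.16, 0, 0, 0, 0.0854]
}}

```text
time: 26.0
ee_pos: [0.529, -0.1713, 0.3455]
ee_rot: [0.001, 0.045, 0.999, -0.0]
contact_force: [0.6, 0.7, 0.1]
width: 1.0
```

```bash
python3 - <<'E'
from h import *
w=grab('wrist','w12');s=grab('scene','s12');t=grab('top','t12')
o=get_obs(); print(o['time'],o['ee_pos'],o['contact_force'],o['width'])
a=cv2.resize(s['pixels'][150:260,160:400],None,fx=3.2,fy=3.2,interpolation=2)
cv2.imwrite('pics/f1.png',a[:,:,::-1])
b=cv2.resize(t['pixels'][100:290,100:440],None,fx=2.3,fy=2.3,interpolation=2)
cv2.imwrite('pics/f2.png',b[:,:,::-1])
E
```

```text
26.15 [ 0.52854525 -0.17111699  0.3436447 ] [-0.07699428 -0.11955752  0.67549156] 1.0009123180667743
```

View pics/f1.png

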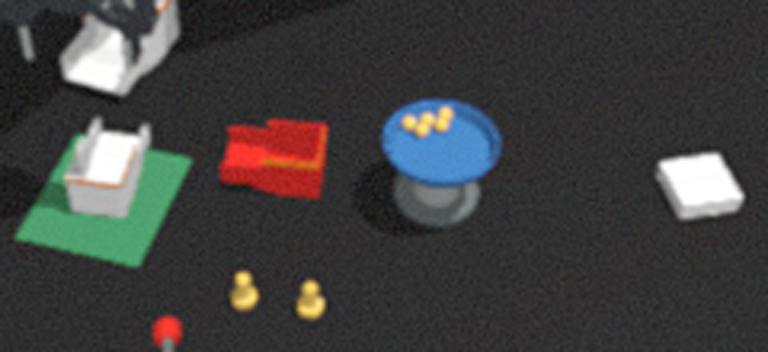

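View pics/f2.png

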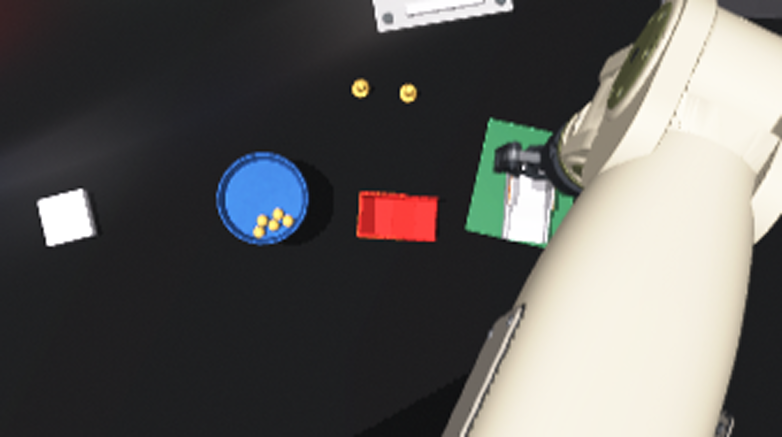

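View pics/w12.png

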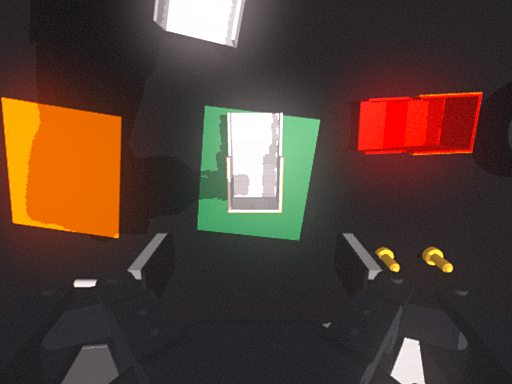

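The five balls are in the dish, the empty scoop stands on the mat, and the pins and workpiece haven't moved. Handing in.

```bash
python3 - <<'E'
from h import *
print(arm.job_done())
E
```

```text
the job is handed in; nothing more can be done
None
```

The job is done and handed in at about 26 s of the 69 s allowed; no verdict was reported. All five brass balls are in the blue dish and the empty scoop is back upright on its green mat.

- **Pick-up and contact:** I lifted the scoop level with all five balls in and lowered the spout onto the near rim of the dish. I felt contact at a rim height of about 80 mm, with roughly 4 N of load.
- **Tipping:** I tipped slowly with the spout kept close to the rim. The scoop was already empty at 30 degrees, so I didn't go on to 45. During the tip the spout still rubbed the rim with a few newtons, so I raised it 1 to 2 mm more than planned.
- **Last checks:** The final scene and top pictures show all five balls in the dish, with none outside. The wrist picture shows the scoop empty, within the mat as at the start, with the open gripper well clear.
- **Other objects:** The pins and workpiece were unmoved in those pictures. The chuck key was out of the last crops; the arm never went near it.

No check failed. The only disagreement was the rim height, 78 mm by camera and 80 mm by touch, which is within the 2 mm calibration.

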